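Hang a slide rack on the staining carousel

ROBOT

A 7-joint arm with a two-finger parallel gripper is mounted at the origin on a cart in front of the work surface, level with it; the furniture and walls round the work are solid. World frame = base frame: x ahead of the robot, y to its left, z up, the work surface at z = 0. Lengths are in mm, angles in degrees, forces in N, time in s.
With the tool pointing down it reaches from about 425 to 1025 mm from the base axis. Payload 3.6 kg.
Tool frame: the origin (TCP) lies midway between the tips of the shut fingers; the grasp point (between the pads) lies 19 mm behind it (grip_depth is the distance from the TCP to the grasp point, in mm); z points along the fingers, y is the direction in which the jaws open and shut (so a half turn about z gives the same grasp; the last joint's range is limited). The gripper opens to 85 mm and grips with 20 to 120 N. Pads are 22 mm wide; open, the fingers measure 114 mm over their backs; the gripper's body (76 mm by 85 mm) begins 54 mm behind the grasp point. The pads swing forward as they close: fully open they stand 13 mm farther back than shut.
Start: joints at [69.758, 33.873, 2.773, 92.16, -1.908, 54.013, -1.931], TCP at [186.245, -700.673, 231.302] pointing down, gripper open.
Joint ranges: [-153.93, 153.93], [-27.13, 128.08], [-72.61, 78.16], [10.71, 143.7], [-87.88, 267.88], [4.46, 118.87], [-176.78, 176.78]. Speed limits (degrees/s): [147.25, 147.25, 180, 180, 180, 180, 180].

INTERFACE

Orientations are given as a 3x3 rotation matrix whose columns are the frame's x, y, z axes.
In Python, from cell import move_ptp, move_linear, set_joints, ungrasp, close, dwell, inverse_kinematics, get_obs, grab_frame, camera_params, Unreachable, sign_off, grip_depth gives the robot as it stands. Calls block until the motion is done:
- move_ptp(position, orientation): joint-space move of the TCP to a pose.
- move_linear(position, v=150, rotation=None, force_limit=None): straight line of the TCP; rotation=None keeps the orientation; v is the mean speed in mm/s. With force_limit (N) it stops when the force on the tool has changed by that much, and returns True; else False.
- set_joints(angles): joint-space move.
- ungrasp() and close(): open the fingers fully, or close them until they stop; the grip force is fixed at half the most.
- dwell(seconds).
- inverse_kinematics(position, orientation): joint angles nearest the present ones, or None.
- get_obs(): the state.
- grab_frame(name): name is "scene" or "top"; returns the picture (420x560x3 uint8, blue, green, red); there is no depth.
- camera_params(name): a dict with "vfov" (degrees; the focal length in pixels is half the picture's height over the tangent of half this angle, whatever the lens; pixels are square), "cx", "cy" (the principal point, pixels), "k1" (the pictures are not rectified: a ray, as slopes to the right and down, at radius r is drawn at 1 + k1 r^2 times it, then the intrinsics apply), "rvec" (rotation vector, rad) and "tvec" (3), from world to camera coordinates, as OpenCV has them. Camera axes: x right, y down, z forward; pixel columns grow to the right and rows downward; lengths in mm; the calibration is good to about 2 mm. A picture is of the moment at which its call begins. camera_params takes no time and is no camera call.
A pose or a line that the arm cannot do raises Unreachable and nothing moves.
- sign_off(): hands the job in, once; it reports no verdict.
The state is a dict: "time_s": time; "qpos": joint angles; "qvel": joint speeds; "effort": joint torques, N m; "eef_pos": TCP position; "tool_rot": TCP orientation; "wrist_force": force on the tool from outside, world axes, zero at the start; "ft_torque": the same for the moment, N m; "opening": finger opening in mm.
Only numpy, scipy, OpenCV 4.12 (cv2) and the standard library are available. Lean on these libraries where they do the work, as an engineer would, in place of code of your own. Each camera call takes 0.05 s, during which the arm holds its last target.

TASK

Turn the slide-rack carousel back (it has a small upright turning pin on top) until it comes up against its stop, which brings the empty hook to the loading side facing the robot. Then hang the slide rack with the blue tab on that hook and slide it inwards until it has pressed firmly but gently (about 8 N, never 18 N or more) for a moment against the red spring buffer, and leave it hanging there at rest; do not force the carousel against its stop or knock the rack hard on it, and leave the other things on the bench alone.

Things in the scene. Friction and masses are not known exactly. Their poses are not given: they have to be found in the camera images.
- carousel (a joint): Angle (rad) of the four-hook carousel on its grey stand, vertical axis, positive counter-clockwise from above. 0 = stop, empty hook facing the robot; it starts at 0.6 to 1.6: turn it clockwise (from above) to 0. Stiff bearing, 0.15 N m (4 N at the turning pin); it stays where left. The stop is rubbery: 10 N at the pin reaches about -0.007; beyond -0.03 (30 N at the pin) it is forced.
- axis_top (a point): Point on the carousel's vertical axis, top of its hub, 172 mm above the bench. Hub plate: disc of 100 mm diameter, top at 168 mm. Frame turns with the carousel (z up, -x along the empty hook). The other three hooks, at 90 degree steps, carry racks like the loose one (green, yellow, orange tabs), fixed to them; all stay within 152 mm of the axis and below 195 mm.
- turn_pin (a point): Upright steel turning pin, 10 mm diameter with a 13 mm blue ball on top, on the hub plate 42 mm from the axis, opposite the empty hook. It rises from 168 to 206 mm above the bench; this point is on its centre line at 190 mm. Push it sideways or pinch it. Frame turns with the carousel.
- empty_hook (a point): Point on the top face of the empty hook's bar (150 mm above the bench) 142 mm from the axis, where the upturned end begins. Frame turns with the carousel: -x points outwards off the hook's end, +x inwards to the hub, z up. Bar 8 mm wide, 8 mm high; the upturned end reaches 8 mm beyond this point and rises 12 mm above the bar's top.
- buffer (a joint): Compression (m) of the red spring buffer on the empty hook: 0 free, at most 0.009. Red disc, 34 mm diameter, round the bar, centred 4 mm below the bar's top; pushed inwards (+x of the hook); damped spring, 2500 N/m (2 mm is 5 N). Its collar is clamped anywhere: the disc's free outer face lies 36 to 56 mm inwards (+x) of empty_hook, varying and not measured: find it by feel.
- rack_tab (a point): Centre of the blue grip tab of the loose slide rack (white, 0.15 kg, standing upright on the bench). Tab 10 mm thick (rack's x), 22 mm wide (y), 102 to 136 mm above the rack's underside; this point at 120 mm. Rack axes: z up, x through the eye. Basket with glass slides: 34 mm in x, 84 mm in y, 36 mm high. Either x side of the rack may face inwards.
- rack_eye (a point): Middle of the underside of the eye's top bar on the loose rack, 92 mm above its underside, 28 mm below rack_tab: the face that rests on the hook. The eye is a window 18 mm wide (y) and 56 mm high below this point, through a frame 10 mm thick (x) and 34 mm wide.
- label_roll: Loose white label roll, 58 mm across, 24 mm high; origin under its centre. Leave alone.
- bench_timer: Loose white bench timer with two blue and one red button, 64x64x22 mm; origin under its centre. Leave alone.
- marker: Loose black and white marker pen, 134 mm long, lying; origin under its centre. Leave alone.
- forceps: Loose steel forceps, 128 mm long, lying; origin under its centre. Leave alone.
Things that resemble listed ones, but are neither listed nor needed, are in the scene too. Of the things that look like the part that bears rack_tab, the largest one is meant.

How it is judged (in metres and radians):
On the way, in this order (a step that is already met when the one before it is completed fails the run):
1. the carousel is turned to its stop, the empty hook facing the robot (value of joint carousel below 0.04 rad), for 0.2 s.
2. the rack, threaded on the hook, presses the buffer in by at least 1.6 mm (4 N) for 0.2 s (x of rack_eye in the frame of empty_hook between 0.018 and 0.075 m and y of rack_eye in the frame of empty_hook between -0.008 and 0.008 m and z of rack_eye in the frame of empty_hook between -0.004 and 0.008 m and value of joint buffer above 0.0016 m and value of joint carousel below 0.06 rad), for 0.2 s.
At the end, for the whole second after the job is handed in: The carousel is still at its stop (within 0.06 rad) and the blue-tabbed rack hangs at rest on the hook's bar by its eye (within 4 mm in height, 8 mm sideways), upright within 0.15 rad, with no more than 8 mm of gap between its eye frame and the buffer, after having been pressed against it (x of rack_eye in the frame of empty_hook between 0.018 and 0.075 m and y of rack_eye in the frame of empty_hook between -0.008 and 0.008 m and z of rack_eye in the frame of empty_hook between -0.004 and 0.008 m and x of rack_eye in the frame of buffer above -0.029 m and z of rack_eye in the frame of empty_hook below 0.004 m and angle between rack_tab's own z axis and vertical below 0.15 rad and linear speed of rack below 0.02 m/s and value of joint carousel below 0.06 rad); the robot touches nothing.
It fails at once if the buffer is pressed in 7.2 mm or more (18 N) (value of joint buffer above 0.0072 m).
It fails at once if the carousel is forced into its stop (turned beyond -0.03 rad) (value of joint carousel below -0.03 rad).
It fails at once if the rack is knocked or pressed on the carousel with more than 25 N (contact force between rack and carousel above 25 N).
It fails at once if another thing on the bench is moved by more than 20 mm (distance of any of label_roll, bench_timer, marker, forceps from where it was at the start of the episode above 0.02 m).
It also fails if it takes over 72 s, if anything falls off the work surface, if the arm or the gripper's body presses on something with over 40 N, if the wrist force passes 120 N, or if a joint passes its speed limit or range.

## Working session

There is one attempt and no reset: what is moved stays moved. The work goes in short steps, each a Python script; the robot and the scene stay as the last script left them, time stands still between calls to the robot, and variables do not carry over. Pictures are saved under pics/ and viewed, and the job is handed in when it is done.

```bash
ls; mkdir -p pics; python3 - <<'E'
from cell import *
import cv2
for n in("scene","top"):
    cv2.imwrite(f"pics/{n}0.png",grab_frame(n)); print(n,camera_params(n))
o=get_obs(); print(o["time_s"],o["eef_pos"],o["tool_rot"],o["opening"],o["wrist_force"],grip_depth)
E
```

```text
pics
scene {'vfov': 54.833932117189754, 'cx': 277.73191477018145, 'cy': 211.05027013626054, 'k1': -0.0018917865591593687, 'rvec': array([ 1.09099677, -2.35314858,  1.07508525]), 'tvec': array([ 337.00685321,  384.35099144, 1119.18005669])}
top {'vfov': 51.16584320554421, 'cx': 282.3650507559631, 'cy': 203.78962453705776, 'k1': 0.03863400397187885, 'rvec': array([ 2.17982454, -2.14713013,  0.09430202]), 'tvec': array([  -1.3769258 ,  535.5654718 , 1282.12276592])}
0.1 [ 186.0537591  -699.93330529  230.23642117] [[ 9.66412213e-01  2.56996076e-01 -6.72560003e-04]
 [ 2.56996915e-01 -9.66410231e-01  1.96234354e-03]
 [-1.45654279e-04 -2.06927861e-03 -9.99997848e-01]] 85.17951246179588 [ 0.48678773 -0.02649389 -0.48921747] 18.700000000000003
```

View pics/scene0.png

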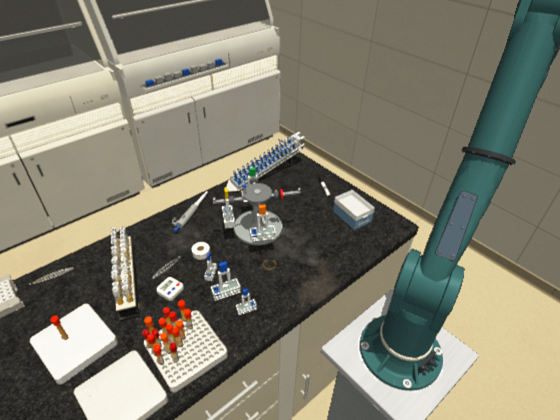

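View pics/top0.png

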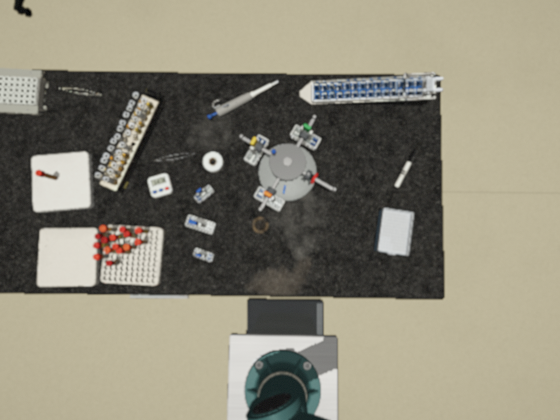

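Both views show the carousel (top ~(288,168)), with the empty hook and its red disc pointing right (~(320,182)). There are three candidate racks with blue tabs: top (204,193), (200,224) and (203,255), or scene (210,268), (225,282) and (246,300). I'll crop closely to compare their sizes.

```bash
cat > h.py <<'E'
import numpy as np, cv2
from cell import camera_params
def cam(n):
    p=camera_params(n); f=210/np.tan(np.radians(p["vfov"]/2))
    K=np.array([[f,0,p["cx"]],[0,f,p["cy"]],[0,0,1.]]); D=np.array([p["k1"],0,0,0,0.])
    R=cv2.Rodrigues(p["rvec"])[0]; return K,D,R,np.array(p["tvec"])
def ray(n,uv):
    K,D,R,t=cam(n); x=cv2.undistortPoints(np.array([[uv]],float),K,D)[0,0]
    d=R.T@np.array([x[0],x[1],1]); return -R.T@t,d/np.linalg.norm(d)
def onz(n,uv,z):
    c,d=ray(n,uv); return c+d*(z-c[2])/d[2]
def tri(uvs,uvt):
    a,u=ray("scene",uvs); b,v=ray("top",uvt)
    A=np.c_[u,-v]; s=np.linalg.lstsq(A,b-a,rcond=None)[0]
    p,q=a+s[0]*u,b+s[1]*v; return (p+q)/2,np.linalg.norm(p-q)
def proj(n,P):
    K,D,R,t=cam(n); return cv2.projectPoints(np.array(P,float).reshape(-1,1,3),R and 0 if False else cv2.Rodrigues(R)[0],t,K,D)[0][:,0]
E
python3 - <<'E'
import cv2
s=cv2.imread("pics/scene0.png");t=cv2.imread("pics/top0.png")
def crop(i,x0,y0,w,h,k,n): cv2.imwrite(n,cv2.resize(i[y0:y0+h,x0:x0+w],None,fx=k,fy=k,interpolation=cv2.INTER_CUBIC))
crop(s,190,240,80,75,8,"pics/c1.png");crop(t,170,175,75,95,6,"pics/c2.png")
crop(s,205,155,110,95,7,"pics/c3.png");crop(t,230,115,120,100,6,"pics/c4.png")
E
```

```text
(no output)
```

View pics/c1.png

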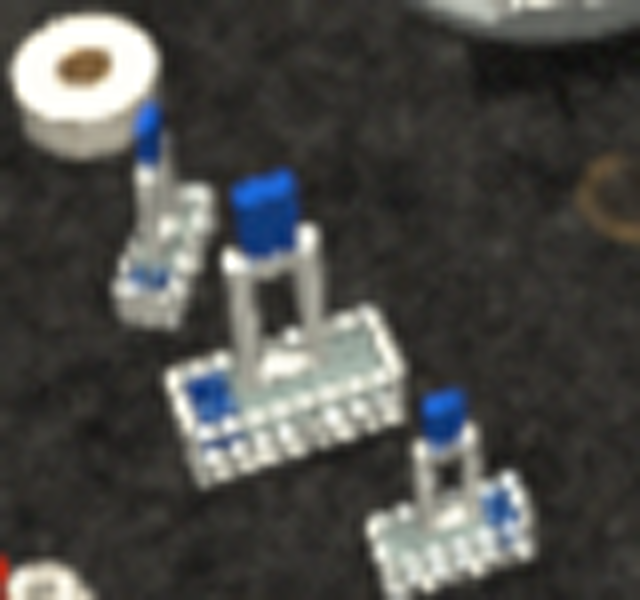

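View pics/c2.png

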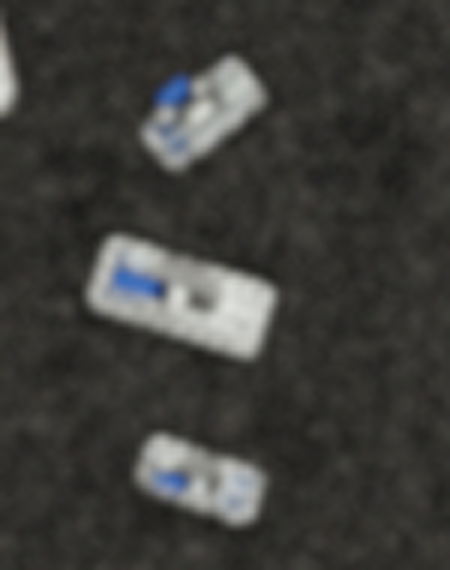

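View pics/c3.png

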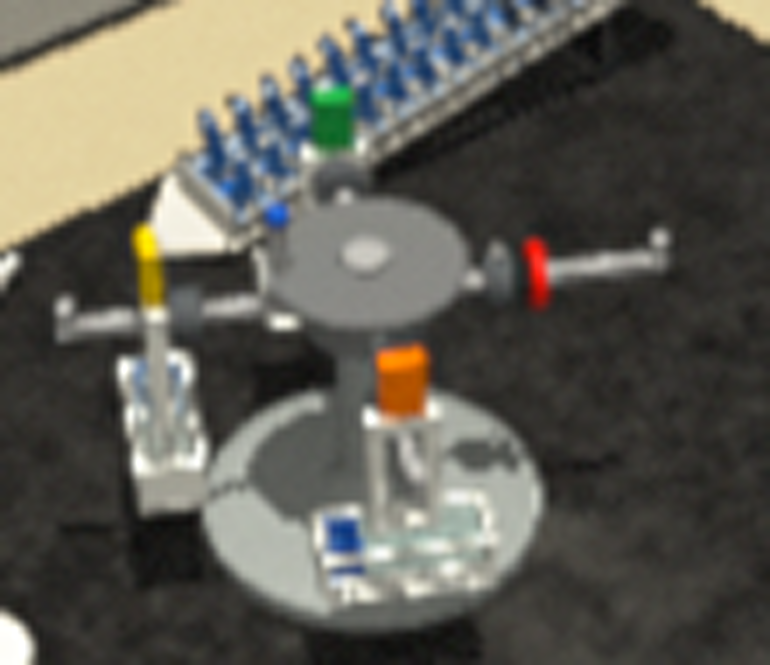

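View pics/c4.png

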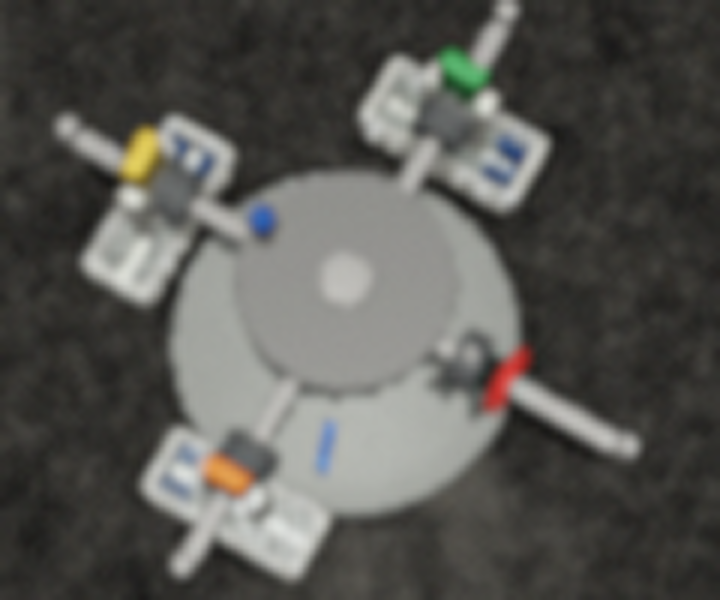

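The middle rack, scene tab ~(223,266) and top ~(193,221), is clearly the largest: its basket is ~84 mm long against about 55 mm for the others. I'll choose that one. Next I'll measure the positions by colour masks.

```bash
python3 - <<'E'
import cv2,numpy as np
from h import *
s=cv2.imread("pics/scene0.png");t=cv2.imread("pics/top0.png")
def blobs(i,n,lo,hi,box):
    x0,y0,x1,y1=box; h=cv2.cvtColor(i,cv2.COLOR_BGR2HSV)[y0:y1,x0:x1]
    m=cv2.inRange(h,lo,hi); k,l,st,c=cv2.connectedComponentsWithStats(m)
    for j in range(1,k):
        if st[j,4]>=4: print(n,"c",c[j]+[x0,y0],"box",st[j,:4]+[x0,y0,0,0],st[j,4])
B=((105,140,60),(125,255,255))
blobs(s,"s blue",*B,(200,240,260,315)); blobs(t,"t blue",*B,(180,180,225,265))
blobs(s,"s ball",*B,(238,180,252,192)); blobs(t,"t ball",*B,(268,145,280,158))
R=((0,150,80),(8,255,255));blobs(s,"s red",*R,(270,180,300,200)); blobs(t,"t red",*R,(305,170,322,190))
# hub cap: scene crop3 (368,253)/7+(205,155); top crop4 (346,278)/6+(230,115)
S=(368/7+205,253/7+155);T=(346/6+230,278/6+115)
print("cap",tri(S,T),onz("top",T,172),onz("scene",S,172))
# hook end
S=(661/7+205,240/7+155);T=(628/6+230,443/6+115); print("hooktip",tri(S,T),onz("top",T,162))
# hub plate contour
x0,y0=262,135
g=t[y0:205,x0:315]; 
# basket of middle rack in top
h=cv2.cvtColor(t,cv2.COLOR_BGR2HSV)[205:240,180:222]; m=cv2.inRange(h,(0,0,110),(180,255,255))
m=cv2.morphologyEx(m,cv2.MORPH_CLOSE,np.ones((3,3)))
c=max(cv2.findContours(m,0,1)[0],key=cv2.contourArea)+np.array([180,205]); r=cv2.minAreaRect(c); print("basket",r)
P=[onz("top",p,36) for p in cv2.boxPoints(r)]; P=np.array(P); print(P.round(1), P.mean(0)); 
d=[P[(i+1)%4]-P[i] for i in range(4)]; print([(np.linalg.norm(v).round(1),np.degrees(np.arctan2(v[1],v[0])).round(1)) for v in d])
E
```

```text
s blue c [208.10526316 256.26315789] box [207 253   3   7] 19
s blue c [222.77027027 265.93243243] box [219 261   8  11] 74
s blue c [215.8125 289.0625] box [214 287   4   5] 16
s blue c [244.89655172 291.24137931] box [243 288   5   7] 29
s blue c [251.75 303.  ] box [251 302   2   3] 4
t blue c [198.4        189.86666667] box [196 188   5   4] 15
t blue c [192.41666667 221.75      ] box [190 220   7   4] 12
s ball c [239.11111111 181.33333333] box [238 180   3   4] 9
s ball c [244.125 185.125] box [243 184   3   3] 8
t ball c [273.28571429 151.        ] box [272 150   3   3] 7
s red c [281.20689655 193.17241379] box [279 189   5  10] 29
t red c [313.96774194 177.4516129 ] box [311 173   8  10] 31
cap (array([636.07331899,  -7.96827612, 166.97523046]), np.float64(0.7255166330957498)) [635.33084971  -7.7274676  172.        ] [630.76446198  -4.32087566 172.        ]
hooktip (array([ 564.84632339, -135.9107107 ,  154.05233325]), np.float64(1.252147725122817)) [ 564.21359127 -134.64357886  162.        ]
basket ((199.84999084472656, 223.9500274658203), (30.041635513305664, 13.28156566619873), 18.43494987487793)
[[466.  297.3  36. ]
 [503.5 286.4  36. ]
 [476.5 201.1  36. ]
 [439.2 212.3  36. ]] [471.30987187 249.30157628  36.        ]
[(np.float64(39.0), np.float64(-16.3)), (np.float64(89.4), np.float64(-107.5)), (np.float64(38.9), np.float64(163.3)), (np.float64(89.1), np.float64(72.5))]
```

```bash
python3 - <<'E'
import cv2,numpy as np
from h import *
from cell import inverse_kinematics
print("tab scene@120",onz("scene",(222.77,265.93),120),"top@136",onz("top",(193,221.5),136), tri((222.8,265.9),(193,221.5)))
print("ball tri",tri((244.1,185.1),(273.3,151.)),"top@199.5",onz("top",(273.4,151),200),"scene",onz("scene",(244.1,185.1),200))
print("red",tri((281.2,193.2),(314,177.5)))
print("proj basket ctr tab", proj("scene",[[471.3,249.3,120]]),proj("top",[[471.3,249.3,136],[471.3,249.3,36]]))
def rot(a): # tool y dir angle a, z down
    y=np.array([np.cos(a),np.sin(a),0]); z=np.array([0,0,-1.]); return np.c_[np.cross(y,z),y,z]
A=np.array([634.5,-7])
for ph in range(100,-6,-15):
  p=np.radians(ph); r=[]
  for off in (0,90,180,270):
    q=inverse_kinematics([*(A+42*np.array([np.cos(p),np.sin(p)])),182],rot(p+np.radians(off))); r.append(None if q is None else np.round(q).astype(int).tolist())
  print(ph,r)
for P,a in(((471,249,120),72.5),((471,249,230),72.5),((440,120,230),90),((455,-7,200),90),((540,-7,160),90)):
  print(P,[None if (q:=inverse_kinematics(P,rot(np.radians(b)))) is None else np.round(q).astype(int).tolist() for b in(a,a+180)])
E
```

```text
tab scene@120 [472.9106655  252.04748387 120.        ] top@136 [472.50425468 247.99630199 136.        ] (array([473.45512739, 251.622569  , 119.33817636]), np.float64(0.0002813268774250225))
ball tri (array([657.22601348,  30.5393959 , 198.92628653]), np.float64(0.8430445197321557)) top@199.5 [656.68860299  29.93274222 200.        ] scene [656.44948134  31.59270846 200.        ]
red (array([596.59001808, -80.31538941, 145.44681877]), np.float64(0.7451079956327442))
proj basket ctr tab [[223.86434452 265.79267127]] [[192.50532495 221.93455733]
 [199.84277192 223.93776334]]
100 [[23, 37, -45, 106, 33, 51, 62], [-21, 31, 20, 108, -15, 43, -163], [-3, 30, -6, 107, 5, 43, -92], [11, 32, -26, 107, 19, 45, -15]]
85 [[22, 37, -43, 105, 32, 51, 49], [-24, 33, 24, 107, -19, 44, -174], [-5, 31, -3, 106, 2, 43, -104], [8, 32, -22, 105, 17, 46, -28]]
70 [[20, 37, -40, 103, 30, 51, 36], [31, 45, -62, 103, 46, 61, 112], [-8, 32, 1, 105, -1, 44, -116], [6, 33, -19, 104, 14, 46, -40]]
55 [[18, 36, -36, 102, 27, 50, 24], [31, 46, -62, 102, 46, 62, 98], [-10, 32, 6, 104, -4, 44, -127], [4, 33, -15, 103
[... 254 characters left out ...]
 33, -8, 101, 6, 46, -75]]
10 [[13, 35, -26, 100, 19, 49, -11], [25, 40, -45, 100, 34, 54, 66], [-18, 35, 22, 102, -17, 46, -158], [-1, 33, -4, 101, 3, 46, -86]]
-5 [[12, 35, -22, 100, 17, 48, -23], [25, 40, -43, 100, 33, 54, 53], [-20, 36, 26, 102, -21, 47, -169], [-3, 33, 0, 101, 0, 46, -98]]
(471, 249, 120) [[3, 38, -50, 120, 45, 42, -4], [-29, 30, -5, 122, 5, 29, -146]]
(471, 249, 230) [[11, 32, -61, 115, 35, 54, 4], [-7, 23, -34, 116, 18, 46, -158]]
(440, 120, 230) [[31, 29, -70, 124, 35, 51, 30], [-1, 16, -25, 125, 10, 41, -122]]
(455, -7, 200) [[35, 24, -51, 126, 29, 42, 54], [3, 18, -10, 127, 5, 35, -100]]
(540, -7, 160) [[26, 32, -42, 118, 32, 42, 54], [-2, 26, -2, 119, 2, 34, -96]]
```

```bash
cat >> h.py <<'E'
def rot(a):
    y=np.array([np.cos(a),np.sin(a),0]); z=np.array([0,0,-1.]); return np.c_[np.cross(y,z),y,z]
AX=np.array([635.7,-6.5])
def push(phd,gap,z):
    p=np.radians(phd); r=np.array([np.cos(p),np.sin(p)]); t=np.array([-r[1],r[0]])
    return [*(AX+42*r+gap*t),z], rot(p+np.pi), t
E
python3 - <<'E'
from cell import *
from h import *
def st(m): o=get_obs(); print(m,round(o["time_s"],2),o["eef_pos"].round(1) if hasattr(o["eef_pos"],'round') else o["eef_pos"],np.round(o["wrist_force"],1),round(o["opening"],1))
P,R,t=push(61,32,260); 
close(); st("closed")
move_ptp(P,R); st("above")
P[2]=178; print(move_linear(P,v=120,force_limit=6)); st("down")
f0=np.array(get_obs()["wrist_force"])
P,R,t=push(61,10,178)
print(move_linear(P,v=20,force_limit=2.5)); st("contact")
e=np.array(get_obs()["eef_pos"])[:2]-AX-42*np.array([np.cos(np.radians(61)),np.sin(np.radians(61))]); print("gap",e@t[:2], "df",(np.array(get_obs()["wrist_force"])-f0))
E
```

```text
closed 0.87 [ 186.3 -700.7  231.3] [0.5 0.4 0.4] 0.2
above 3.91 [628.2  44.5 260. ] [-0.1 -0.5  0.5] -0.3
False
down 4.74 [628.7  45.8 178.6] [-0.7 -0.3  0.1] 0.5
True
contact 5.53 [641.4  38.  177.3] [-0.  -1.2  0.4] -0.0
gap 16.608778936515673 df [ 0.70492425 -0.93487654  0.30292358]
```

```bash
python3 - <<'E'
from cell import *
from h import *
import numpy as np
G=15.5
def F(): return np.mean([get_obs()["wrist_force"] for _ in range(3)],0)
for ph in range(57,10,-5):
    P,R,t=push(ph,G,178)
    hit=move_linear(P,v=45,rotation=R,force_limit=9)
    f=F(); o=get_obs(); print(ph,round(o["time_s"],2),hit,"tang",round(float(f[:2]@t[:2]),1) ,np.round(f,1))
    if hit: break
import cv2; cv2.imwrite("pics/top1.png",grab_frame("top")); cv2.imwrite("pics/scene1.png",grab_frame("scene"))
E
python3 - <<'E'
import cv2
s=cv2.imread("pics/scene1.png");t=cv2.imread("pics/top1.png")
import numpy as np
a=cv2.resize(s[150:250,190:310],None,fx=3.3,fy=3.3,interpolation=2);b=cv2.resize(t[115:215,225:345],None,fx=3.3,fy=3.3,interpolation=2)
cv2.imwrite("pics/m1.png",np.hstack([a,b]))
E
```

```text
57 5.78 False tang 2.1 [-2.   0.8 -0.4]
52 6.03 False tang 2.5 [-2.3  1.  -1.8]
47 6.28 False tang 2.7 [-2.3  1.4 -1. ]
42 6.53 False tang 1.7 [-0.7  1.6 -1.4]
37 6.78 False tang 2.0 [-1.5  1.3 -1.6]
32 7.03 False tang 2.9 [-0.9  2.9 -1.5]
27 7.28 False tang 2.3 [-1.4  1.9 -1.5]
22 7.53 False tang 2.6 [-1.4  2.3 -2.6]
17 7.78 False tang 2.2 [-0.1  2.3 -1. ]
12 8.03 False tang 2.3 [-1.6  2.  -2.6]
```

View pics/m1.png

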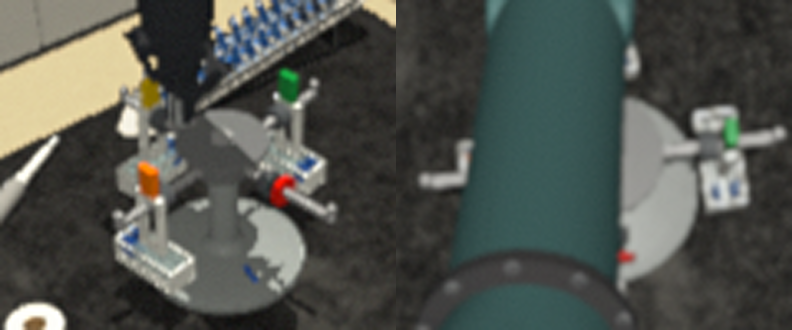

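The carousel is turning with the push. About 12° should remain, so I'll feel for the stop in small, slow steps.

```bash
python3 - <<'E'
from cell import *
from h import *
import numpy as np
G=15.5
def F(): 
    fs=[]
    for _ in range(4): fs.append(get_obs()["wrist_force"]); dwell(0.01)
    return np.mean(fs,0)
ph=12
while ph>-9:
    ph-=1.5 if ph>5 else 0.6
    P,R,t=push(ph,G,178)
    hit=move_linear(P,v=10,rotation=R,force_limit=5)
    f=F(); T=f[:2]@t[:2]; o=get_obs(); e=np.array(o["eef_pos"])
    print(round(ph,1),round(o["time_s"],2),hit,"tang",round(float(T),1),np.round(f,1),e.round(1))
    if hit or T>6: break
E
```

```text
10.5 8.43 False tang 3.5 [-0.5  3.4 -0.8] [674.3  16.6 178.1]
9.0 8.73 False tang 4.0 [ 0.   4.1 -0.5] [675.   15.3 178.1]
7.5 9.03 False tang 3.3 [-0.3  3.3 -1.3] [675.6  14.  178.1]
6.0 9.33 False tang 3.5 [ 0.   3.5 -0.7] [676.1  13.  178.1]
4.5 9.63 False tang 3.2 [ 0.2  3.2 -1.2] [676.5  11.9 178. ]
3.9 9.92 False tang 3.5 [ 0.2  3.5 -0.7] [676.6  11.8 178. ]
3.3 10.2 False tang 3.6 [ 0.5  3.7 -0.7] [676.9  11.3 178.1]
2.7 10.48 False tang 3.5 [ 0.5  3.6 -0.9] [677.   10.8 178.1]
2.1 10.77 False tang 3.7 [ 1.2  3.8 -0.5] [677.2  10.4 178. ]
1.5 11.05 False tang 3.3 [ 0.6  3.3 -0.7] [677.4  10.  178.1]
0.9 11.33 False tang 3.6 [ 0.8  3.6 -0.1] [677.5   9.5 178. ]
0.3 11.62 False tang 3.7 [ 1.2  3.7 -0.4] [677.7   9.1 178. ]
-0.3 11.9 False tang 3.5 [ 0.9  3.5 -0.6] [677.8   8.7 178. ]
-0.9 12.18 False tang 4.2 [ 1.1  4.2 -0.4] [678.    8.2 178. ]
-1.5 12.47 False tang 3.5 [ 1.5  3.5 -0.5] [678.1   7.8 178. ]
-2.1 12.75 False tang 3.4 [ 1.3  3.4 -0.2] [678.3   7.3 178. ]
-2.7 13.03 False tang 3.7 [ 0.8  3.7 -0.5] [678.4   6.9 178. ]
-3.3 13.32 False tang 3.1 [ 1.1  3.1 -0.1] [678.5   6.4 178. ]
-3.9 13.6 False tang 3.8 [ 0.8  3.8 -0.4] [678.6   6.  178. ]
-4.5 13.88 False tang 3.3 [ 1.6  3.2 -0.1] [678.8   5.5 178. ]
-5.1 14.17 False tang 3.5 [ 0.8  3.4 -0. ] [678.9   5.1 178. ]
-5.7 14.45 False tang 3.7 [0.6 3.7 0.1] [679.    4.6 178. ]
-6.3 14.73 False tang 4.2 [ 1.   4.1 -0.4] [679.2   4.5 178. ]
-6.9 15.02 False tang 4.7 [1.1 4.6 0.5] [679.3   4.5 178. ]
-7.5 15.3 False tang 5.6 [0.7 5.5 0.5] [679.4   4.4 178. ]
-8.1 15.58 False tang 6.3 [1.3 6.2 0.1] [679.5   4.4 178. ]
```

```bash
python3 - <<'E'
from cell import *
from h import *
import numpy as np
P,R,t=push(-7.5,30,178); move_linear(P,v=80)
P[2]=260; move_linear(P,v=200)
ungrasp()
Rp=rot(np.radians(72.5-180))
move_ptp([471.8,250,230],Rp)
o=get_obs(); print(o["time_s"],np.round(o["eef_pos"],1),np.round(o["qpos"]),o["opening"],np.round(o["wrist_force"],1))
import cv2; t=grab_frame("top");s=grab_frame("scene"); cv2.imwrite("pics/top2.png",t); cv2.imwrite("pics/scene2.png",s)
a=cv2.resize(s[150:250,190:310],None,fx=3.3,fy=3.3,interpolation=2);b=cv2.resize(t[115:235,215:335],None,fx=3.3,fy=3.3,interpolation=2)
cv2.imwrite("pics/m2a.png",cv2.resize(a,None,fx=2,fy=2));cv2.imwrite("pics/m2b.png",cv2.resize(t[115:235,205:335],None,fx=5,fy=5,interpolation=2))
E
```

```text
18.4583 [473.3 249.1 230.3] [ -41.   21.   11.  117.   -5.   43. -135.] 85.71179031877185 [0.6 0.1 0.4]
```

View pics/m2a.png

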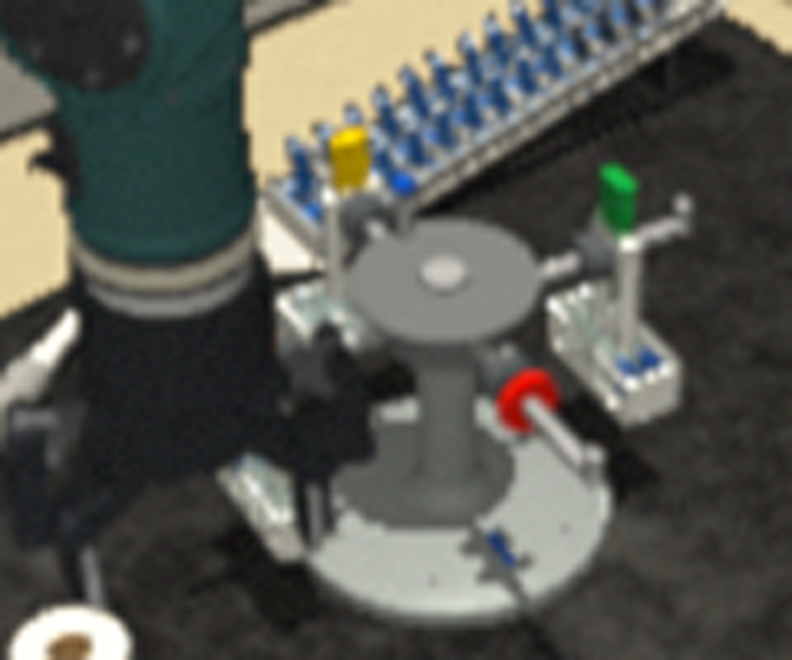

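View pics/m2b.png

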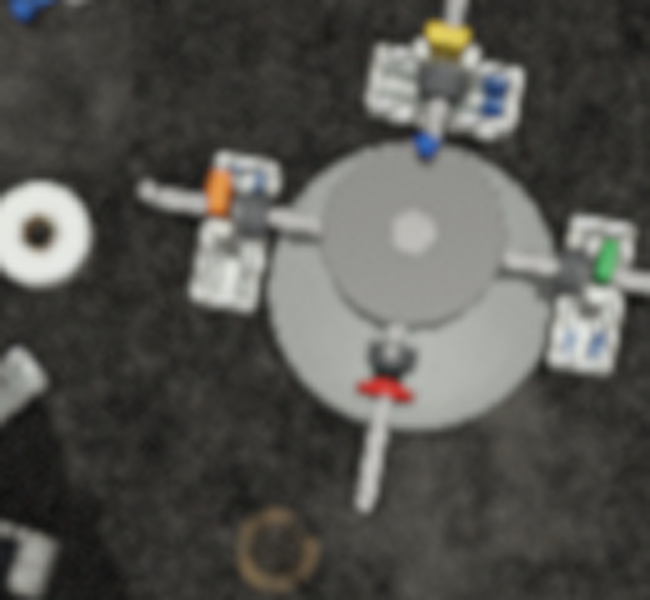

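View pics/scene2.png

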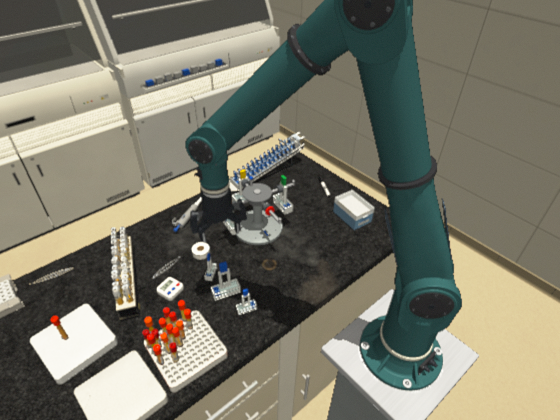

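```bash
python3 - <<'E'
import cv2,numpy as np
from h import *
s=cv2.imread("pics/scene2.png");t=cv2.imread("pics/top2.png")
def blob(i,lo,hi,b):
    x0,y0,x1,y1=b;m=cv2.inRange(cv2.cvtColor(i,cv2.COLOR_BGR2HSV)[y0:y1,x0:x1],lo,hi); M=cv2.moments(m,True); return (M["m10"]/M["m00"]+x0,M["m01"]/M["m00"]+y0)
B=((105,120,60),(125,255,255));
bt=blob(t,*B,(286,139,296,149)); bs=blob(s,*B,(247,173,255,181)); print(bt,bs)
ball,e=tri(bs,bt); print("ball",ball,e,onz("top",bt,199.5),onz("scene",bs,199.5))
tip_t=(363/5+205-.4,505/5+115-.4);tip_s=(592/6.6+190-.4,460/6.6+150-.4)
tip,e=tri(tip_s,tip_t); print("tip",tip,e,onz("top",tip_t,160),onz("scene",tip_s,160))
cap_t=(413/5+205-.4,232/5+115-.4);cap_s=(443/6.6+190-.4,270/6.6+150-.4)
cap,e=tri(cap_s,cap_t);print("cap",cap,e,onz("top",cap_t,172),onz("scene",cap_s,172))
R=((0,150,80),(8,255,255));rt=blob(t,*R,(275,188,290,198));rs=blob(s,*R,(264,203,278,218));print("red",tri(rs,rt),onz("top",rt,150))
d=ball[:2]-tip[:2];print("ang",np.degrees(np.arctan2(d[1],d[0])),np.linalg.norm(d))
d=cap[:2]-tip[:2];print("ang",np.degrees(np.arctan2(d[1],d[0])),np.linalg.norm(d))
E
```

```text
(289.61538461538464, 143.46153846153845) (249.86363636363637, 175.72727272727272)
ball [677.06064068 -10.92900581 206.46664281] 3.636564065560711 [677.4407624  -12.23633594 199.5       ] [686.26418301 -15.49928727 199.5       ]
tip [490.93341009  18.62724041 155.23339396] 1.0458276690402752 [490.20966384  18.13828877 160.        ] [487.44222656  22.4355853  160.        ]
cap [636.96777573  -6.12362808 169.92874329] 0.9319737545664769 [636.21934124  -6.46522142 172.        ] [635.27854867  -4.24871614 172.        ]
red (array([555.49139793,   7.32094718, 147.02009837]), np.float64(0.2857414631242566)) [555.21244351   7.3737422  150.        ]
ang -9.022998060361695 188.45932627641255
ang -9.619453617075163 148.11698565234406
```

The stop is reached. The hook's +x axis points about -9° in the world frame, from ball to tip, cap to tip and the red disc (the feel of the pin gave about -7.5°). The hook end is near (491,18). Now the grasp.

```bash
python3 - <<'E'
from cell import *
from h import *
import numpy as np, cv2
def st(m): o=get_obs(); print(m,round(o["time_s"],2),np.round(o["eef_pos"],1),np.round(o["wrist_force"],1),round(o["opening"],1))
st("0")
print(move_linear([472.3,250,104],v=120,force_limit=6)); st("down")
close(); st("closed")
print(move_linear([472.3,250,120],v=60)); st("up")
for n in("scene","top"): 
    i=grab_frame(n); cv2.imwrite(f"pics/{n}3.png",i)
s=cv2.imread("pics/scene3.png");t=cv2.imread("pics/top3.png")
a=cv2.resize(s[200:310,170:290],(600,550),interpolation=2);cv2.imwrite("pics/m3.png",a)
E
```

```text
0 18.56 [473.4 248.8 230.2] [ 0.8 -0.  -0.4] 85.4
False
down 19.76 [472.8 250.2 104.6] [-0.3 -0.4  0.1] 85.5
closed 20.36 [472.4 250.2 104.1] [-0.2  0.1  0.7] 21.1
False
up 20.77 [472.5 250.1 120.5] [ 0.4  0.  -2. ] 20.9
```

View pics/m3.png

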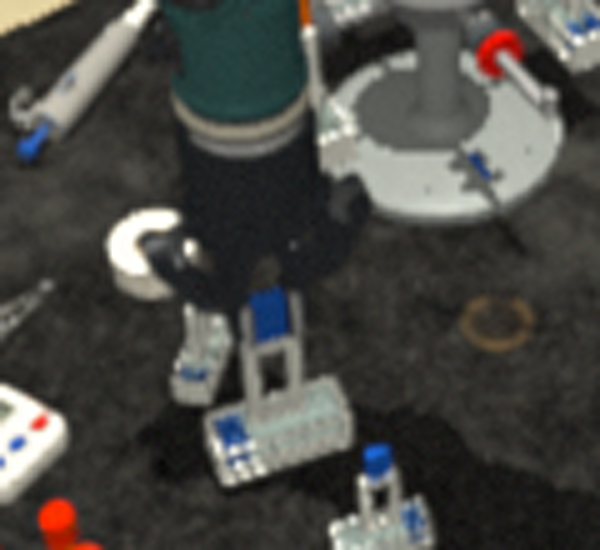

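```bash
cat >> h.py <<'E'
PSI=np.radians(-9.1); U=np.array([np.cos(PSI),np.sin(PSI)]); V=np.array([-U[1],U[0]]); H=np.array([495.4,17.3])
RH=rot(PSI+np.pi/2-np.pi)
def hp(x,y,ze): return [*(H+x*U+y*V),ze+12]
E
python3 - <<'E'
from cell import *
from h import *
import numpy as np, cv2
def st(m): o=get_obs(); print(m,round(o["time_s"],2),np.round(o["eef_pos"],1),np.round(o["wrist_force"],1),round(o["opening"],1))
move_linear([472.3,250,235],v=150); st("up")
p=hp(-26,0,172); move_ptp([p[0],p[1],235],RH); st("over")
move_linear(p,v=100,force_limit=6); st("pre")
for n in("scene","top"): 
    i=grab_frame(n); cv2.imwrite(f"pics/{n}4.png",i)
s=cv2.imread("pics/scene4.png");t=cv2.imread("pics/top4.png")
cv2.imwrite("pics/m4.png",cv2.resize(s[160:260,220:320],(700,700),interpolation=2)[:600]);cv2.imwrite("pics/m4t.png",cv2.resize(t[160:240,240:320],(560,560),interpolation=2))
print(np.linalg.norm(0), ray("scene",(280,210))[0],ray("top",(280,210))[0])
E
```

```text
up 21.79 [471.5 249.6 234.2] [ 0.3 -0.9 -2.5] 20.9
over 22.7 [470.   22.8 234.7] [ 0.3  1.4 -1.6] 20.9
pre 23.36 [470.2  22.  184.1] [-0.6  0.5 -1.7] 21.0
0.0 [-216.56041151  649.7912783  1022.12337114] [ 404.41187292  -11.70060943 1329.27995177]
```

View pics/m4.png

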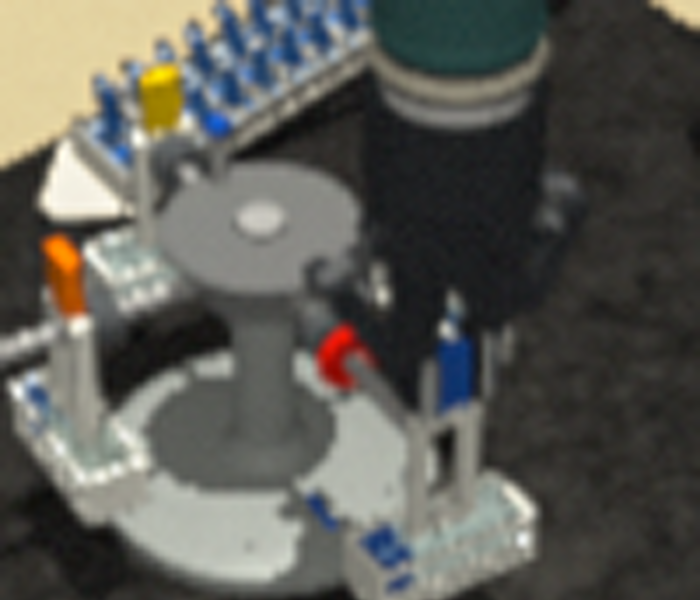

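View pics/m4t.png

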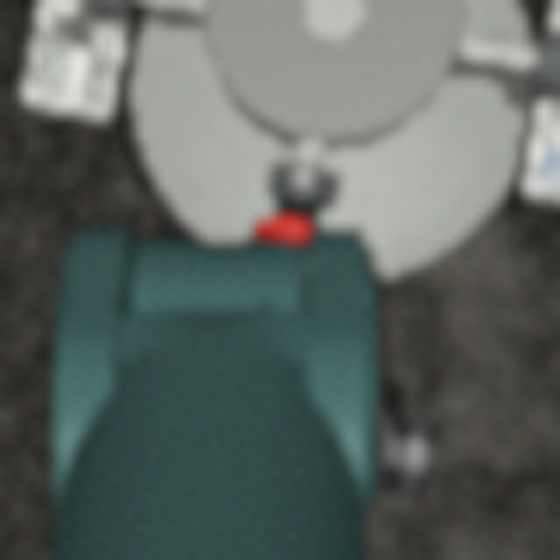

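```bash
python3 - <<'E'
from h import *
p=hp(-26,0,172); print("tab pred",proj("scene",[[p[0],p[1],200]]))
print("tip pred now",proj("scene",[[*(H-4*U),158]]),"meas tip earlier",(592/6.6+190-.4,460/6.6+150-.4))
s=cv2.imread("pics/scene4.png");h=cv2.cvtColor(s,cv2.COLOR_BGR2HSV)[200:222,278:292];m=cv2.inRange(h,(105,140,60),(125,255,255));M=cv2.moments(m,True);print(M["m10"]/M["m00"]+278,M["m01"]/M["m00"]+200)
for d in(-3,3): print(d,proj("scene",[[*(p[:2]+d*V),200]]))
E
```

```text
tab pred [[283.5487693  212.52734002]]
tip pred now [[279.53517487 218.49310905]] meas tip earlier (279.2969696969697, 219.29696969696968)
284.83720930232556 212.46511627906978
-3 [[284.37601761 212.19791935]]
3 [[282.71991474 212.85740024]]
```

```bash
python3 - <<'E'
from cell import *
from h import *
import numpy as np, cv2
def F():
    fs=[]
    for _ in range(5): fs.append(get_obs()["wrist_force"]); dwell(0.01)
    return np.mean(fs,0)
def st(m): f=F(); o=get_obs(); e=np.array(o["eef_pos"]); d=e[:2]-H; print(m,round(o["time_s"],2),"hook xy",np.round([d@U,d@V],1),"eye z",round(e[2]-12,1),"F uvz",np.round([f[:2]@U,f[:2]@V,f[2]],1),round(o["opening"],1))
st("0")
h=move_linear(hp(16,0,172),v=35,force_limit=3.5); st(f"thread {h}")
if not h:
    h=move_linear(hp(16,0,146),v=18,force_limit=3); st(f"lower {h}")
for n in("scene",): 
    i=grab_frame(n); cv2.imwrite(f"pics/{n}5.png",i)
cv2.imwrite("pics/m5.png",cv2.resize(i[160:260,220:320],(700,700),interpolation=2)[:600])
E
```

```text
0 23.5 hook xy [-25.4   0.3] eye z 172.7 F uvz [-0.1 -0.1 -2. ] 20.9
thread False 24.89 hook xy [15.6 -0. ] eye z 171.9 F uvz [ 0.  -0.1 -1.5] 21.0
lower True 26.05 hook xy [15.9  0. ] eye z 149.8 F uvz [-0.4  0.2  4.5] 21.0
```

View pics/m5.png

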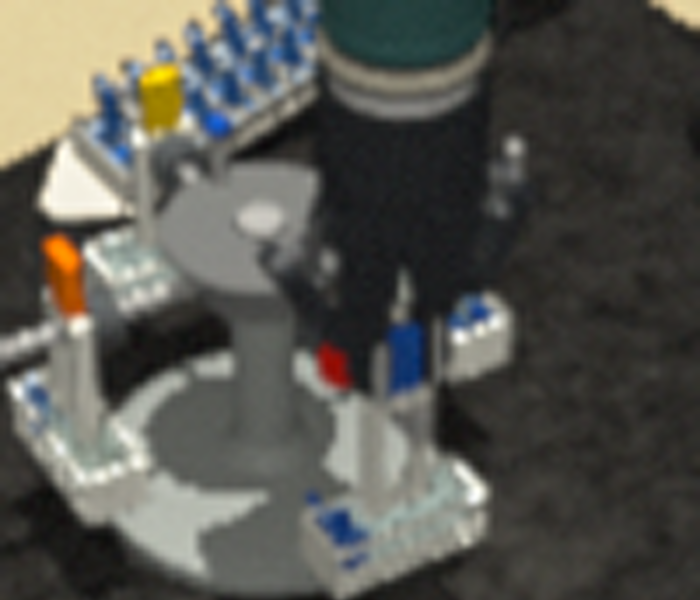

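```bash
python3 - <<'E'
from cell import *
from h import *
import numpy as np, cv2
def F():
    fs=[]
    for _ in range(5): fs.append(get_obs()["wrist_force"]); dwell(0.01)
    return np.mean(fs,0)
def st(m): f=F(); o=get_obs(); e=np.array(o["eef_pos"]); d=e[:2]-H; print(m,round(o["time_s"],2),"hook xy",np.round([d@U,d@V],1),"eye z",round(e[2]-12,1),"F uvz",np.round([f[:2]@U,f[:2]@V,f[2]],1),round(o["opening"],1)); return d@U,-f[:2]@U
h=move_linear(hp(16,0,150.6),v=20); st("raise")
h=move_linear(hp(58,0,150.6),v=15,force_limit=7.5); x,f=st(f"slide {h}")
dwell(0.3); x,f=st("hold")
E
```

```text
raise 26.39 hook xy [15.5 -0.1] eye z 150.2 F uvz [-0.1 -0.1 -1.9] 21.1
slide True 28.91 hook xy [52.6 -0.2] eye z 149.8 F uvz [-1.5 -0.2  6. ] 20.9
hold 29.25 hook xy [52.5 -0.2] eye z 149.8 F uvz [-1.4 -0.   5.6] 20.9
```

```bash
python3 - <<'E'
from cell import *
from h import *
import numpy as np, cv2
def F():
    fs=[]
    for _ in range(6): fs.append(get_obs()["wrist_force"]); dwell(0.01)
    return np.mean(fs,0)
def st(m): 
    f=F(); es=np.mean([get_obs()["eef_pos"] for _ in range(6)],0); o=get_obs(); e=es; d=e[:2]-H; print(m,round(o["time_s"],2),"hook xy",np.round([d@U,d@V],1),"eye z",round(e[2]-12,1),"F uvz",np.round([f[:2]@U,f[:2]@V,f[2]],1),"tz",round(float(o["tool_rot"][2][2]),4)); return d@U,-f[:2]@U
x,_=st("now")
move_linear(hp(x,0,151.6),v=10); st("raised")
i=grab_frame("scene"); cv2.imwrite("pics/scene6.png",i)
cv2.imwrite("pics/m6.png",cv2.resize(i[160:260,220:320],(700,700),interpolation=2)[:600])
i=grab_frame("top");cv2.imwrite("pics/m6t.png",cv2.resize(i[120:220,240:340],(600,600),interpolation=2))
E
```

```text
now 29.3 hook xy [52.5 -0.2] eye z 149.8 F uvz [-1.6  0.1  5.5] tz -0.9999
raised 29.86 hook xy [51.8 -0.1] eye z 151.1 F uvz [-2.4  0.  -2.7] tz -0.9998
```

View pics/m6.png

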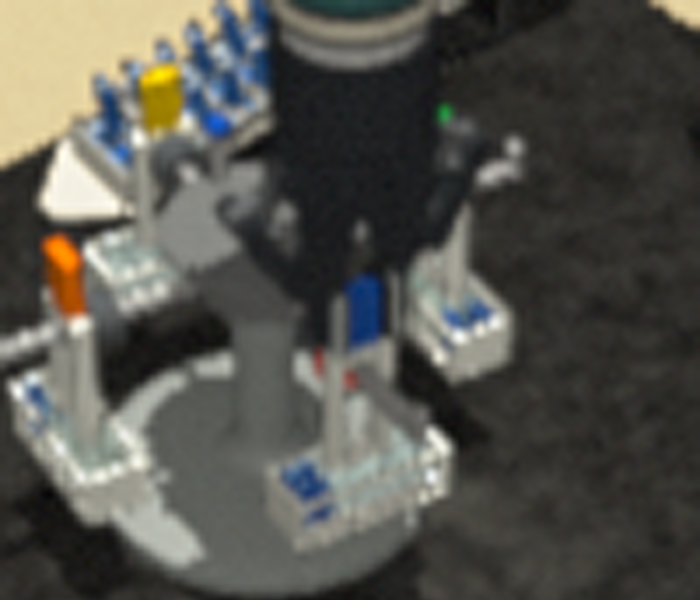

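View pics/m6t.png

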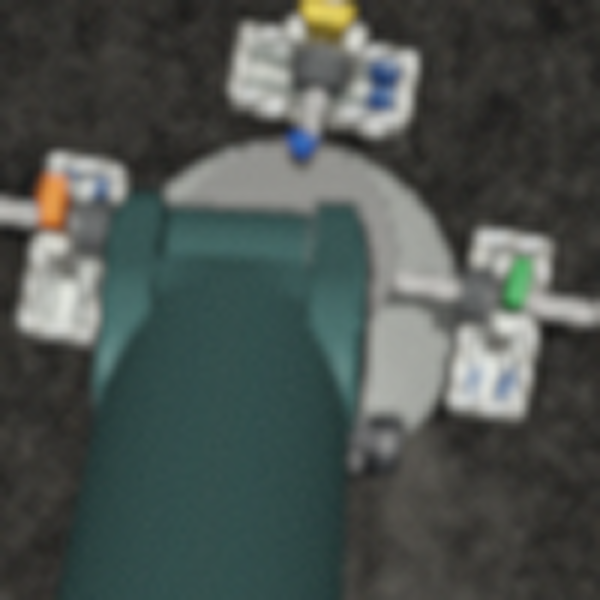

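```bash
python3 - <<'E'
from cell import *
from h import *
import numpy as np, cv2
def F():
    fs=[];es=[]
    for _ in range(5): o=get_obs(); fs.append(o["wrist_force"]); es.append(o["eef_pos"]); dwell(0.01)
    return np.mean(fs,0),np.mean(es,0),o
def st(m): 
    f,e,o=F(); d=e[:2]-H; print(m,round(o["time_s"],2),"hook xy",np.round([d@U,d@V],2),"eye z",round(e[2]-12,2),"F uvz",np.round([f[:2]@U,f[:2]@V,f[2]],1),"T",np.round(o["ft_torque"],2)); return d@U,-f[:2]@U
x=52.5
while x<59:
    x+=0.6
    h=move_linear(hp(x,0,151.6),v=8,force_limit=4.5); xm,f=st(f"{x:.1f} {h}")
    if f>6.8: break
dwell(0.3); st("hold")
E
```

```text
53.1 False 30.24 hook xy [52.3  -0.09] eye z 151.26 F uvz [-3.7  0.2 -4.1] T [0.17 0.79 0.02]
53.7 False 30.53 hook xy [52.81 -0.09] eye z 151.31 F uvz [-4.7 -0.1 -3.7] T [0.18 1.09 0.01]
54.3 False 30.82 hook xy [53.17 -0.1 ] eye z 151.3 F uvz [-5.6 -0.3 -3.6] T [ 0.21  1.21 -0.05]
54.9 False 31.12 hook xy [53.42 -0.1 ] eye z 151.29 F uvz [-6.1  0.2 -2.6] T [ 0.19  1.39 -0.02]
55.5 False 31.41 hook xy [53.65 -0.1 ] eye z 151.28 F uvz [-7.   0.6 -1.8] T [ 0.31  1.49 -0.01]
hold 31.75 hook xy [53.64 -0.11] eye z 151.28 F uvz [-6.7  0.  -2.1] T [ 0.29  1.42 -0.01]
```

```bash
python3 - <<'E'
from cell import *
from h import *
import numpy as np, cv2
def F():
    fs=[];es=[]
    for _ in range(5): o=get_obs(); fs.append(o["wrist_force"]); es.append(o["eef_pos"]); dwell(0.01)
    return np.mean(fs,0),np.mean(es,0),o
def st(m): 
    f,e,o=F(); d=e[:2]-H; print(m,round(o["time_s"],2),"hook xy",np.round([d@U,d@V],2),"eye z",round(e[2]-12,2),"F uvz",np.round([f[:2]@U,f[:2]@V,f[2]],1),round(o["opening"],1)); return d@U,-f[:2]@U
move_linear(hp(50.2,0,151.6),v=10); st("back")
h=move_linear(hp(50.2,0,148.5),v=8,force_limit=2.5); st(f"lower {h}")
ungrasp(); st("open")
p=hp(50.2,0,148.5); p[2]=275
h=move_linear(p,v=60,force_limit=5); st(f"up {h}")
E
```

```text
back 32.48 hook xy [51.45  0.11] eye z 152.11 F uvz [-1.6 -0.4 -1.3] 21.1
lower True 32.86 hook xy [5.108e+01 5.000e-02] eye z 149.77 F uvz [ 0.4 -0.1  5. ] 21.2
open 33.54 hook xy [48.5  -0.27] eye z 148.48 F uvz [0.  0.4 0.3] 85.5
up False 35.64 hook xy [ 5.e+01 -3.e-02] eye z 262.69 F uvz [ 0.   0.1 -0.2] 85.9
```

Released, with no contact on the way up. I'll move clear and check with the cameras.

```bash
python3 - <<'E'
from cell import *
from h import *
import numpy as np, cv2
move_ptp([300,-480,300],rot(np.radians(-90)))
dwell(0.3)
s=grab_frame("scene");t=grab_frame("top"); cv2.imwrite("pics/scene7.png",s);cv2.imwrite("pics/top7.png",t); print(get_obs()["time_s"])
cv2.imwrite("pics/m7.png",cv2.resize(s[160:260,220:320],(700,700),interpolation=2)[:600])
cv2.imwrite("pics/m7t.png",cv2.resize(t[115:235,225:345],(600,600),interpolation=2))
E
```

```text
38.025
```

View pics/m7.png

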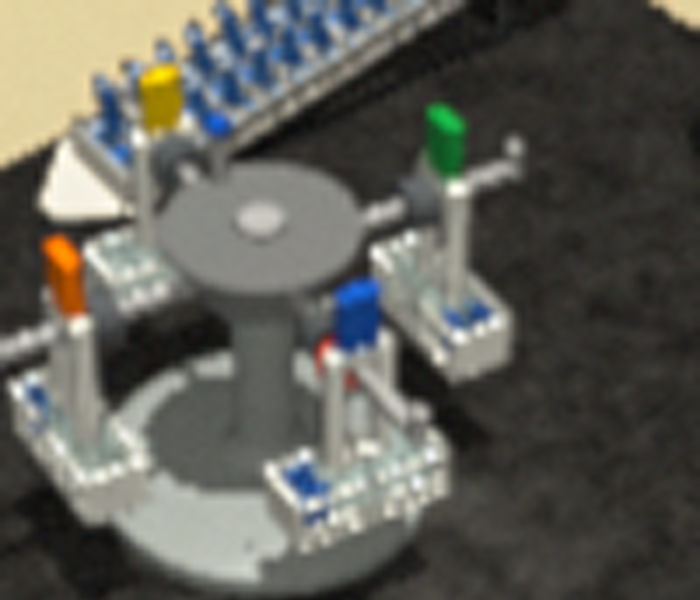

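View pics/m7t.png

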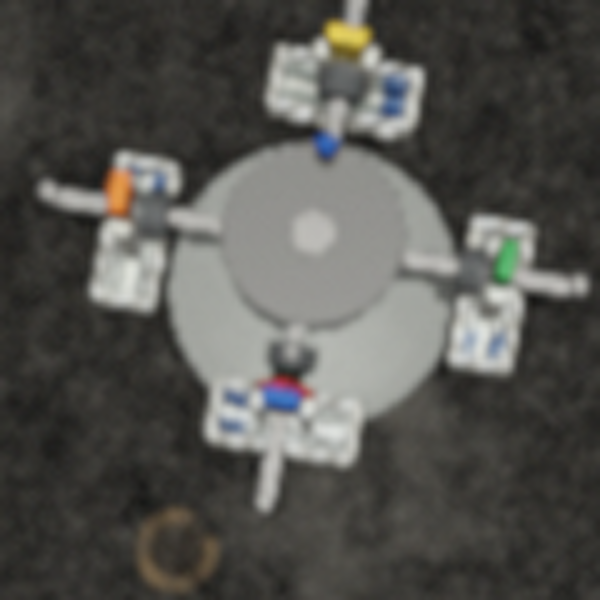

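View pics/top7.png

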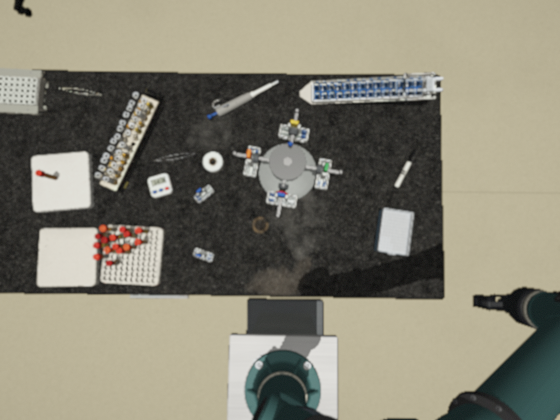

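```bash
python3 - <<'E'
from h import *
s=cv2.imread("pics/scene7.png");t=cv2.imread("pics/top7.png");t2=cv2.imread("pics/top2.png")
def blob(i,lo,hi,b):
    x0,y0,x1,y1=b;m=cv2.inRange(cv2.cvtColor(i,cv2.COLOR_BGR2HSV)[y0:y1,x0:x1],lo,hi); M=cv2.moments(m,True); return (M["m10"]/M["m00"]+x0,M["m01"]/M["m00"]+y0)
B=((105,120,60),(125,255,255))
a=blob(s,*B,(265,198,278,211));b=blob(t,*B,(277,191,286,198)); print(a,b)
P,e=tri(a,b); Q=onz("top",b,194); print("tab",P,e,"@194",Q)
for X in(P,Q): d=X[:2]-H; print("hook frame",d@U,d@V)
h=cv2.cvtColor(t,cv2.COLOR_BGR2HSV)
print("ball before/after",blob(t2,*B,(286,139,296,149)),blob(t,*B,(286,139,296,149)))
# basket rect (bright) in top, top face at z=94
m=cv2.inRange(h[188:212,263:300],(0,0,165),(180,70,255));m=cv2.morphologyEx(m,cv2.MORPH_CLOSE,np.ones((5,5)))
c=max(cv2.findContours(m,0,1)[0],key=cv2.contourArea)+np.array([263,188]);r=cv2.minAreaRect(c);X=onz("top",r[0],94);d=X[:2]-H;print("basket",r,X,d@U,d@V)
E
```

```text
(270.5964912280702, 204.17543859649123) (280.4736842105263, 194.57894736842104)
tab [544.81182028  10.09727487 178.36788447] 0.3916146539370758 @194 [542.7669589   9.6646053 194.       ]
hook frame 49.92908265026429 0.7028077552755624
hook frame 47.97838846873152 -0.04782747260848976
ball before/after (289.61538461538464, 143.46153846153845) (289.61538461538464, 143.46153846153845)
basket ((282.5, 199.5), (23.0, 33.0), 90.0) [540.99353309   5.57778827  94.        ] 46.87364641841656 -4.363688639154415
```

```bash
python3 - <<'E'
from cell import *
sign_off(); print("done")
E
```

```text
the job is handed in; nothing more can be done
done
```

The carousel is back at its stop and the blue-tabbed rack is hanging on the empty hook. I handed the job in at about 38 s of the 72 s allowed; sign-off reports no verdict.

- **Carousel:** I pushed the turning pin clockwise with the closed fingers and stopped when the push rose from about 3.5 to 6.3 N. The stop puts the hook about 9° off the straight line to the robot. The cameras gave this angle; the feel of the pin suggested nearer 7.5°.
- **Hanging:** I picked the largest of the three blue-tabbed racks by its tab, threaded it over the hook end without contact and lowered it onto the bar. It touched at an eye height of 149.8 mm, where 150 was expected.
- **First slide inwards:** This stopped too early, because the rack rubbed on the bar with about 6 N upward. I raised it about 1 mm and went on in small steps.
- **Pressing the buffer:** It held about 7 N for more than 0.3 s, roughly 2.8 mm of travel, at about 2.5 N/mm as the spring should give. That is slightly under the 8 N you named. I then backed off to light contact, rested the rack on the bar and let go.

**Last checks:**
- The tab is at 178.4 mm, where 178 was expected, and less than 1 mm off the hook's line.
- The gap to the buffer is about 1–3 mm, judged from the tab's position.
- The turning-pin ball has not moved in the picture since the stop was reached.
- The other bench items look undisturbed, by eye only.
- A rough fit of the basket disagreed: it put it about 4 mm sideways and 1–3 mm outwards of the tab. That would be a tilt of about 0.05 rad, still under the 0.15 limit.

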